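# Set up the still life and its spot lamp

## Task

Set up the still life for the painting class: stand the small orange jar with the black lid upright, balanced on the very top of the plaster dome, and set its spot lamp by turning the yellow knob on the dimmer console until its pointer lines up with the green mark. Do not touch the knobs beside it, do not let the jar fall over, and leave everything else where it is.

Things in the scene. Friction and masses are not known exactly. Their poses are not given: they have to be found in the camera images.
- jar_center (a point): centre (half-way up) of the small squat paint jar, orange with a black lid that has an orange disc on top, a plain upright cylinder 50 mm across and 36 mm tall, about 90 g; its z axis points up through the lid
- dome_top (a point): topmost point of the white plaster dome: a fixed half ball of radius 60 mm on a square wooden plinth (136 x 136 x 30 mm); the top is 90 mm above the table and nothing holds a thing there but balance and friction
- knob_yellow (a joint): angle of the yellow knob, rad: 0 when its pointer is at the green mark (the uphill end of its face), negative when the pointer is anticlockwise of the mark, grows as the knob is turned clockwise seen from in front of the face; range -2.3 to 2.3; it turns with light even friction (0.05 N m) and stays where it is left
- console: fixed dark stand under the row of five grey dimmers, origin under the row's middle; the row lies along its y axis, the faces look back along its -x axis and up, tilted 30 deg from level. Dimmers are 60 mm wide, 62 mm from knob axis to knob axis, in any order of colour, faces 122 mm long, their centres 72 mm above the table, highest edge 103 mm
- yellow_grip (a point): grip point of the yellow knob, on its axis, 32 mm above the face, 9 mm below the knob's top. Round skirt 32 mm across up to 11 mm above the face, on it a bar grip 12 mm thick, 30 mm long, up to 41 mm. Turns with the knob: z = knob axis, out of the face (30 deg from vertical, towards the robot); x = along the bar to the pointer end (dark line); y = across the bar, the way to pinch it
- knob_red: the red knob of a neighbouring dimmer, same shape as the yellow one, at any angle; not to be touched; origin on its axis 2 mm above the face, z axis out of the face
- knob_blue: the blue knob of a neighbouring dimmer, same shape as the yellow one, at any angle; not to be touched; origin on its axis 2 mm above the face, z axis out of the face
- knob_white: the white knob of a neighbouring dimmer, same shape as the yellow one, at any angle; not to be touched; origin on its axis 2 mm above the face, z axis out of the face
- knob_black: the black knob of a neighbouring dimmer, same shape as the yellow one, at any angle; not to be touched; origin on its axis 2 mm above the face, z axis out of the face
- bottle_pink: pink paint bottle, 60 mm across, 150 tall, white cap, to be left alone; origin at the centre of its underside
- bottle_blue: blue paint bottle, 60 mm across, 170 tall, to be left alone; origin at the centre of its underside
- bottle_brown: brown paint bottle, 64 mm across, 180 tall, to be left alone; origin at the centre of its underside
- tub_green: green paint tub with white lid, 72 mm across, 70 tall, to be left alone; origin at the centre of its underside
- palette: white plate used as a palette, 170 mm across, 16 tall, to be left alone; origin at the centre of its underside
- brush: paint brush lying on the table, 240 mm long, to be left alone; origin at the middle of its length, underside
- jar: the same jar; origin at the centre of its underside
Things that resemble listed ones, but are neither listed nor needed, are in the scene too. Of the things like the jar, leave any that is blue or pink; of the rest the smaller one is meant.

How it is judged:
By the outcome, as a careful person would: the job done as asked, in the order asked, and still so for the second after the job is handed in, with the robot touching nothing.
It also fails if it takes over 66 s, if anything falls off the work surface, if the arm or the gripper's body presses on something with over 40 N, if the wrist force passes 120 N, or if a joint passes its speed limit or range.

## Robot

A 6-joint arm with a two-finger parallel gripper is mounted at the origin on the work surface. World frame = base frame: x ahead of the robot, y to its left, z up, the work surface at z = 0. Lengths are in mm, angles in rad, forces in N, time in s.
With the tool pointing down it reaches from about 250 to 800 mm from the base axis. Payload 3.9 kg.
Tool frame: the origin (TCP) lies midway between the tips of the shut fingers; the grasp point (between the pads) lies ctrl.hold_point_z behind it (ctrl.hold_point_z is the distance from the TCP to the grasp point, in mm); z points along the fingers, y is the line along which they close (so a half turn about z gives the same grasp; the last joint's range is limited). The gripper opens to 85 mm and grips with 20 to 120 N. Pads are 22 mm wide; open, the fingers measure 114 mm over their backs; the gripper's body (76 mm by 85 mm) begins 54 mm behind the grasp point. The pads swing forward as they close: fully open they stand 13 mm farther back than shut.
Start: joints at [1.14, 0.26, -0.138, 1.173, 0, 1.571], TCP at [219.233, 477.024, 231.304] pointing down, gripper open.
Joint ranges: [-2.78, 2.78], [-0.83, 1.72], [-1.28, 1.37], [-1.9, 2.12], [-1.57, 1.48], [-3.14, 3.14]. Speed limits (rad/s): [2.57, 2.57, 3.14, 3.14, 3.14, 3.14].

## Interface

Orientations are given as a unit quaternion [x, y, z, w].
In Python, from rig import ctrl gives the robot as it stands.
- The arm moves only by the tool step_arm, never from a script. Its argument "moves" is a list of rows, each an object of numbers: "wx", "wy", "wz": the turn, a rotation vector about the tool's x, y, z in degrees; "x", "y", "z": the shift along the tool's x, y, z in m; "hand": the opening, from 0 (shut) to 1 (fully open). A call has exactly 10 rows; each row is the pose to reach, as a shift and turn from the pose commanded when the call began, along the tool's axes at that moment; what a row does not reach only later rows make up. A row lasts 1/10 s, in which the tool goes at most 50 mm and 8.59 degrees, less where a joint would pass 70% of its speed; a pose out of reach is approached as far as the arm can. A call with a gripper value outside its range is refused whole. The fingers move at their own pace and stop on an object; the grip force is fixed at half the most. Time passes only in rows, so rows that repeat a pose let the fingers close, or fill a call up. It gives the time, the measured TCP pose, the force, the opening and the grip force at its end, in the units of the state.
- ctrl.sense(): the state, without advancing time (a new reading comes with each control period).
- ctrl.get_image(name): name is "scene" or "top" or "wrist"; returns a dict with "image" (420x560x3 uint8, red, green, blue), "intrinsics" (3x3 intrinsics, pixels), "view" (4x4, takes a point from world to camera coordinates). Camera axes: x right, y down, z forward; pixel columns grow to the right and rows downward; lengths in mm; the calibration is good to about 2 mm. A picture is of the moment at which its call begins. There is no depth.
- ctrl.close_job(): hands the job in; it is judged then, once.
The state is a dict: "t": time; "joints": joint angles; "dq": joint speeds; "tau": joint torques, N m; "ee_pos": TCP position; "eef_rot": TCP orientation; "contact_force": force on the tool from outside, world axes, zero at the start; "ft_torque": the same for the moment, N m; "finger_gap": opening from 0.0 (shut) to 1.0 (fully open); "gripper_force": force on a finger pad.
Only numpy, scipy, OpenCV 4.12 (cv2) and the standard library are available. Lean on these libraries where they do the work, as an engineer would, in place of code of your own. Each camera call takes 0.05 s, during which the arm holds its last target. There are 200 camera calls.

## Working session

There is one attempt and no reset: what is moved stays moved. The work goes in short steps, Python scripts to look and compute and a tool call to move; the robot and the scene stay as the last step left them, time stands still between calls to the robot, and variables do not carry over. Pictures are saved under pics/ and viewed, at most 10 in all, crops included, and the job is handed in when it is done.

Besides the shell and the picture viewer there is one more tool, called after ">>>" as name([rows], argument=value, ...), one row to a line, values as JSON. step_arm: Moves the arm, as the interface text tells. Its arguments: {"type":"object","properties":{"moves":{"type":"array"}},"required":["moves"]}

```bash
mkdir -p pics; ls; python3 - <<'E'
from rig import ctrl
import cv2,numpy as np
np.set_printoptions(precision=4,suppress=True)
for n in ("scene","top"):
    d=ctrl.get_image(n); cv2.imwrite(f"pics/{n}0.png",d["image"][:,:,::-1]); print(n,d["intrinsics"],d["view"])
    np.savez(f"{n}0.npz",**d)
s=ctrl.sense(); print(s, ctrl.hold_point_z)
E
```

```text
pics
scene [[407.0867   0.     281.5893]
 [  0.     407.0867 204.0327]
 [  0.       0.       1.    ]] [[   0.7765    0.63      0.0097 -420.0285]
 [   0.3739   -0.4485   -0.8118 -116.1101]
 [  -0.5071    0.634    -0.5838 1609.3401]
 [   0.        0.        0.        1.    ]]
top [[423.0639   0.     278.0678]
 [  0.     423.0639 209.1435]
 [  0.       0.       1.    ]] [[  -0.02     -0.9998    0.0058   27.9971]
 [  -0.9784    0.0184   -0.206   568.1422]
 [   0.2059   -0.0098   -0.9785 1051.9774]
 [   0.        0.        0.        1.    ]]
{'t': 0.1, 'joints': array([ 1.14  ,  0.2606, -0.1392,  1.1727,  0.    ,  1.5708]), 'dq': array([ 0.001 , -0.0004,  0.0035,  0.0002,  0.0005, -0.0009]), 'tau': array([  0.0005, -40.651 ,  25.4527,   0.0101,   0.    ,   0.    ]), 'ee_pos': array([218.9781, 476.4781, 230.5589]), 'eef_rot': array([ 0.2137,  0.9769, -0.0008, -0.0002]), 'contact_force': array([-0.568 ,  0.5544,  0.5535]), 'ft_torque': array([-0.0317,  0.0643,  0.0023]), 'gripper_force': 0.0, 'finger_gap': 1.0013399967573047} 18.700000000000003
```

View pics/scene0.png

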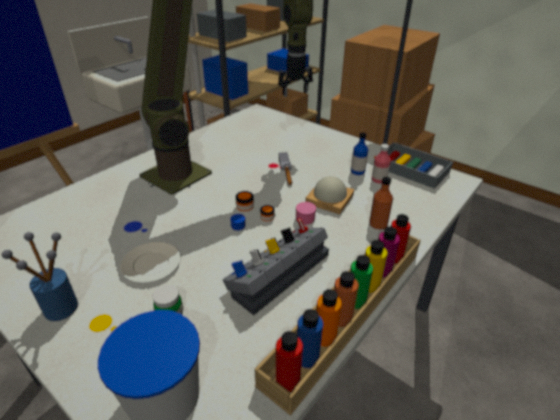

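View pics/top0.png

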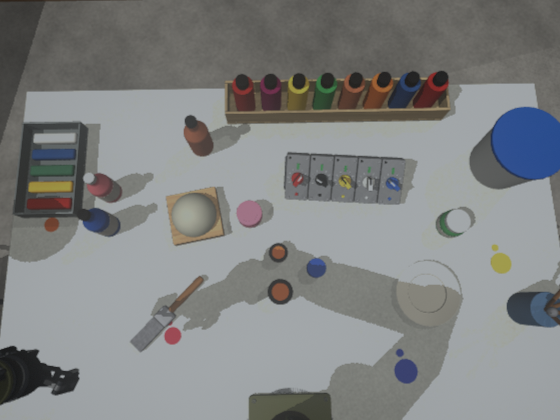

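Candidates in the top view are the small orange/black jar (278,253), the larger orange/black jar (280,292), the blue one (316,268) and the pink one (249,214). I choose (278,253). The yellow knob is at about (345,183), in the middle of the row, and the dome at (195,214).

```bash
cat > h.py <<'E'
import numpy as np,cv2
from scipy.spatial.transform import Rotation as R
np.set_printoptions(precision=4,suppress=True)
def ray(d,u,v,z):
    V=d["view"];K=d["intrinsics"]
    r=V[:3,:3].T@np.linalg.solve(K,[u,v,1.]); c=-V[:3,:3].T@V[:3,3]
    return c+r*(z-c[2])/r[2]
def proj(d,p):
    q=d["intrinsics"]@(d["view"]@np.append(p,1))[:3]; return q[:2]/q[2]
E
python3 - <<'E'
from h import *
d=np.load("top0.npz");im=d["image"][:,:,::-1]
a=cv2.resize(im[140:215,270:420],None,fx=5,fy=5,interpolation=cv2.INTER_CUBIC)
b=cv2.resize(im[230:310,250:335],(318,300)[:2],interpolation=cv2.INTER_CUBIC)
b=cv2.resize(im[230:290,260:335],(281,225),interpolation=cv2.INTER_CUBIC)  
c=cv2.resize(im[185:245,160:235],(281,225),interpolation=cv2.INTER_CUBIC)
o=np.zeros((600,750,3),np.uint8);o[:375]=a;o[375:,:281]=b;o[375:,300:581]=c
cv2.imwrite("pics/crop1.png",o)
print(ray(d,278,253,36),ray(d,280,292,36),ray(d,195,214,0),ray(d,345,183,80))
for n in range(1): pass
E
```

```text
[455.829   19.2551  36.    ] [355.2816  16.1137  36.    ] [571.6338 245.791    0.    ] [ 630.661  -159.0456   80.    ]
```

View pics/crop1.png

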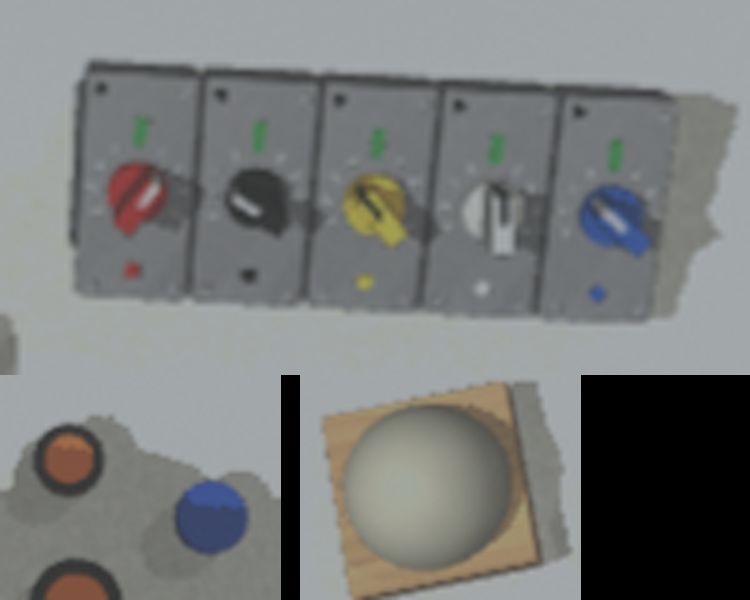

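```bash
cat >> h.py <<'E'
def mv(pos,quat):
    from rig import ctrl
    s=ctrl.sense(); r0=R.from_quat(s["eef_rot"])
    print("t",s["t"],"shift m",r0.inv().apply(np.array(pos)-s["ee_pos"])/1000,"turn deg",(r0.inv()*R.from_quat(quat)).as_rotvec(degrees=True))
E
python3 - <<'E'
from h import *
d=np.load("top0.npz")
print("jar",ray(d,278.1,252.7,36),"dome",ray(d,194.7,215.7,30))
print("rows yellow foot", ray(d,270+364/5,140+205/5,72))
D=ray(d,194.7,215.7,30)
# scene overlay check
e=np.load("scene0.npz"); print("dome top in scene",proj(e,D+[0,0,60]),"jar",proj(e,ray(d,278.1,252.7,36)))
mv([D[0],D[1],250],[0,1,0,0])
E
```

```text
jar [456.6113  18.9769  36.    ] dome [560.9268 240.7953  30.    ]
rows yellow foot [ 638.4008 -154.9346   72.    ]
dome top in scene [329.6172 179.0597] jar [265.7828 209.0564]
t 0.1 shift m [-0.4091 -0.0714 -0.0193] turn deg [ -0.098   -0.0224 -24.6819]
```

>>> step_arm([
  {"x": -0.045,"y": -0.008,"z": -0.002,"wz": -3},
  {"x": -0.09,"y": -0.016,"z": -0.004,"wz": -6},
  {"x": -0.135,"y": -0.024,"z": -0.006,"wz": -9},
  {"x": -0.18,"y": -0.032,"z": -0.008,"wz": -12},
  {"x": -0.225,"y": -0.04,"z": -0.01,"wz": -15},
  {"x": -0.27,"y": -0.048,"z": -0.012,"wz": -18},
  {"x": -0.315,"y": -0.056,"z": -0.014,"wz": -21},
  {"x": -0.36,"y": -0.064,"z": -0.016,"wz": -24},
  {"x": -0.409,"y": -0.071,"z": -0.019,"wz": -24.7},
  {"x": -0.409,"y": -0.071,"z": -0.019,"wz": -24.7},
])

```text
invalid input at $.moves[0]: expected keys wx, wy, wz, x, y, z, hand
```

>>> step_arm([
  {},
  {},
  {},
  {},
  {},
  {},
  {},
  {},
  {},
  {},
])

```text
invalid input at $.moves[0]: expected keys wx, wy, wz, x, y, z, hand
```

```bash
python3 - <<'E'
from h import *
from rig import ctrl
d=ctrl.get_image("wrist");cv2.imwrite("pics/w1.png",d["image"][:,:,::-1]);np.savez("w1.npz",**d)
s=ctrl.sense();print(s["t"],s["ee_pos"],s["eef_rot"]);print(d["view"],d["intrinsics"])
mv([456.6,19,250],[0,1,0,0])
for p in ([561,241,30],[561,241,90]): print(proj(d,p))
E
```

```text
0.15 [219.0266 476.5901 230.6491] [ 0.2137  0.9769 -0.0007 -0.0002]
[[   0.417     0.9089   -0.0014 -524.8799]
 [   0.8735   -0.4004    0.2768  -35.9165]
 [   0.251    -0.1167   -0.9609  378.1682]
 [   0.        0.        0.        1.    ]] [[358.5659   0.     274.5784]
 [  0.     358.5659 205.3853]
 [  0.       0.       1.    ]]
t 0.15 shift m [-0.4069 -0.3166 -0.0189] turn deg [ -0.0824  -0.0196 -24.6814]
[218.7624 489.3719]
[210.7289 544.5875]
```

View pics/w1.png

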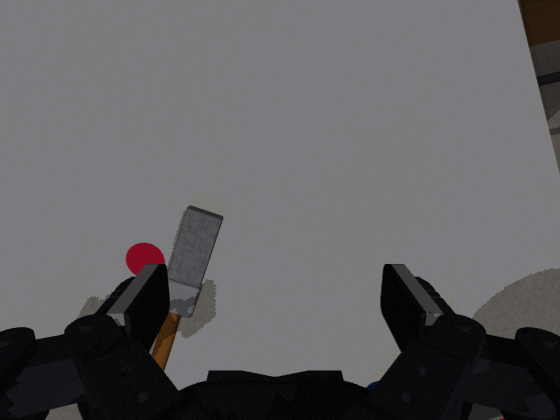

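The wrist image shows the table beside the start pose. The camera looks ahead on the tool's +x side, so I'll hover about 80 mm past each thing to see it. All keys are needed in each row.

>>> step_arm([
  {"wx": 0,"wy": 0,"wz": -3,"x": -0.048,"y": -0.004,"z": -0.005,"hand": 1},
  {"wx": 0,"wy": 0,"wz": -6,"x": -0.096,"y": -0.008,"z": -0.01,"hand": 1},
  {"wx": 0,"wy": 0,"wz": -9,"x": -0.144,"y": -0.012,"z": -0.019,"hand": 1},
  {"wx": 0,"wy": 0,"wz": -12,"x": -0.192,"y": -0.016,"z": -0.019,"hand": 1},
  {"wx": 0,"wy": 0,"wz": -15,"x": -0.24,"y": -0.02,"z": -0.019,"hand": 1},
  {"wx": 0,"wy": 0,"wz": -18,"x": -0.288,"y": -0.024,"z": -0.019,"hand": 1},
  {"wx": 0,"wy": 0,"wz": -21,"x": -0.336,"y": -0.028,"z": -0.019,"hand": 1},
  {"wx": 0,"wy": 0,"wz": -24.7,"x": -0.384,"y": -0.032,"z": -0.019,"hand": 1},
  {"wx": 0,"wy": 0,"wz": -24.7,"x": -0.432,"y": -0.036,"z": -0.019,"hand": 1},
  {"wx": 0,"wy": 0,"wz": -24.7,"x": -0.48,"y": -0.038,"z": -0.019,"hand": 1},
])

```text
t: 1.15
ee_pos: [640.8, 240.5, 249.9]
eef_rot: [0.0, 1.0, -0.0, -0.0]
contact_force: [0.4, 0.8, 0.4]
finger_gap: 1.001
gripper_force: 0.0
```

>>> step_arm([
  {"wx": 0,"wy": 0,"wz": 0,"x": 0,"y": 0,"z": 0,"hand": 0.8},
  {"wx": 0,"wy": 0,"wz": 0,"x": 0,"y": 0,"z": 0,"hand": 0.8},
  {"wx": 0,"wy": 0,"wz": 0,"x": 0,"y": 0,"z": 0,"hand": 0.8},
  {"wx": 0,"wy": 0,"wz": 0,"x": 0,"y": 0,"z": 0,"hand": 0.8},
  {"wx": 0,"wy": 0,"wz": 0,"x": 0,"y": 0,"z": 0,"hand": 0.8},
  {"wx": 0,"wy": 0,"wz": 0,"x": 0,"y": 0,"z": 0,"hand": 0.8},
  {"wx": 0,"wy": 0,"wz": 0,"x": 0,"y": 0,"z": 0,"hand": 0.8},
  {"wx": 0,"wy": 0,"wz": 0,"x": 0,"y": 0,"z": 0,"hand": 0.8},
  {"wx": 0,"wy": 0,"wz": 0,"x": 0,"y": 0,"z": 0,"hand": 0.8},
  {"wx": 0,"wy": 0,"wz": 0,"x": 0,"y": 0,"z": 0,"hand": 0.8},
])

```text
t: 2.15
ee_pos: [639.5, 242.0, 250.3]
eef_rot: [-0.0, 1.0, 0.0, 0.0]
contact_force: [-0.7, -0.6, -0.2]
finger_gap: 0.798
gripper_force: 0.0
```

```bash
python3 - <<'E'
from h import *
from rig import ctrl
d=ctrl.get_image("wrist");cv2.imwrite("pics/w2.png",d["image"][:,:,::-1]);np.savez("w2.npz",**d)
s=ctrl.sense();print(s["t"],s["ee_pos"],s["eef_rot"]);print(d["view"])
mv([536,19,250],[0,1,0,0])
for p in ([561,241,30],[561,241,90]): print(proj(d,p))
E
```

```text
2.2 [639.5048 242.027  250.2606] [-0.0001  1.     -0.     -0.    ]
[[  -0.0009    1.        0.0002 -242.3727]
 [   0.9609    0.0008    0.2769 -655.918 ]
 [   0.2769    0.0004   -0.9609  219.2149]
 [   0.        0.        0.        1.    ]]
t 2.2 shift m [ 0.1036 -0.223   0.0003] turn deg [-0.0018 -0.0046  0.0142]
[272.6377  93.046 ]
[272.2618  91.2461]
```

View pics/w2.png

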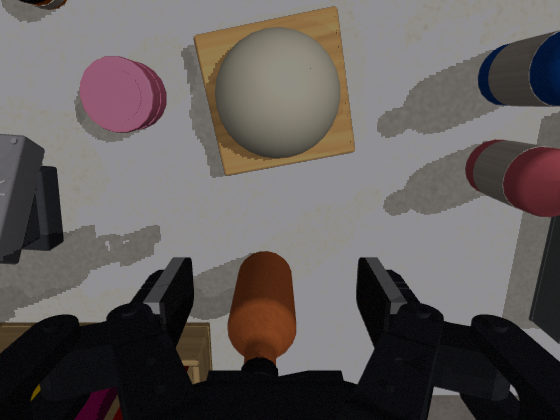

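The wrist view shows the dome silhouette spanning (215..341, 27..158) and the plinth corners at (196,37), (337,8), (354,151) and (225,174).

```bash
python3 - <<'E'
from h import *
from scipy.optimize import least_squares
d=np.load("w2.npz"); t=np.load("top0.npz")
P=np.array([ray(d,u,v,30) for u,v in [(196,37),(337,8),(354,151),(225,174)]])
print("plinth",P.mean(0),np.linalg.norm(P-np.roll(P,1,0),axis=1))
P=np.array([ray(t,160+(u-300)/3.747,185+(v-375)/3.75,30) for u,v in [(323,417),(505,381),(540,563),(352,600)]])
print("plinth top",P.mean(0),np.linalg.norm(P-np.roll(P,1,0),axis=1))
def fitsphere(d,pts):
    V=d["view"];K=d["intrinsics"]
    r=np.linalg.solve(K,np.c_[pts,np.ones(len(pts))].T).T; r/=np.linalg.norm(r,axis=1)[:,None]
    f=lambda p:np.linalg.norm(np.cross(r,(V@[p[0],p[1],30,1])[:3]),axis=1)-60
    s=least_squares(f,[561,241],loss="soft_l1"); return s.x,np.abs(s.fun).mean()
for n,dd,(u0,u1,v0,v1),c in (("w",d,(190,360,5,180),(278,92)),("t",t,(160,235,185,245),(195,214))):
    im=dd["image"]; hsv=cv2.cvtColor(im,cv2.COLOR_RGB2HSV)
    m=(hsv[:,:,1]<75).astype(np.uint8); 
    print(n,"S dome",hsv[c[1],c[0]],"wood",hsv[c[1]+(65 if n=='w' else 0),c[0]+(-48 if n=='w' else -30)])
    # radial edge: largest saturation/gray gradient near expected radius
    g=im.astype(float); pts=[]
    r0=64 if n=="w" else 22
    for a in np.arange(0,2*np.pi,np.pi/36):
        rr=np.arange(r0*.8,r0*1.2,.25); x=c[0]+rr*np.cos(a); y=c[1]+rr*np.sin(a)
        S=cv2.remap(im.astype(np.float32),x.astype(np.float32)[None],y.astype(np.float32)[None],cv2.INTER_LINEAR)[0]
        bl=S[:,2]/S.sum(1); k=np.argmin(np.gradient(cv2.GaussianBlur(bl[None],(1,1),0)[0]))
        pts.append((x[k],y[k]))
    pts=np.array(pts); print(fitsphere(dd,pts))
E
```

```text
plinth [563.9373 246.1366  30.    ] [130.6631 131.669  131.5133 132.9773]
plinth top [561.6706 240.7806  30.    ] [135.5981 133.4508 136.489  134.5664]
w S dome [ 28  25 142] wood [ 18 134 143]
(array([563.3368, 245.2987]), np.float64(0.5925353307199214))
t S dome [ 32  21 159] wood [ 90   8 167]
(array([564.7287, 243.8508]), np.float64(1.1601266594886173))
```

>>> step_arm([
  {"wx": 0,"wy": 0,"wz": 0,"x": 0.016,"y": -0.037,"z": 0,"hand": 0.8},
  {"wx": 0,"wy": 0,"wz": 0,"x": 0.032,"y": -0.074,"z": 0,"hand": 0.8},
  {"wx": 0,"wy": 0,"wz": 0,"x": 0.048,"y": -0.111,"z": 0,"hand": 0.8},
  {"wx": 0,"wy": 0,"wz": 0,"x": 0.064,"y": -0.148,"z": 0,"hand": 0.8},
  {"wx": 0,"wy": 0,"wz": 0,"x": 0.08,"y": -0.185,"z": 0,"hand": 0.8},
  {"wx": 0,"wy": 0,"wz": 0,"x": 0.104,"y": -0.223,"z": 0,"hand": 0.8},
  {"wx": 0,"wy": 0,"wz": 0,"x": 0.104,"y": -0.223,"z": 0,"hand": 0.8},
  {"wx": 0,"wy": 0,"wz": 0,"x": 0.104,"y": -0.223,"z": 0,"hand": 0.8},
  {"wx": 0,"wy": 0,"wz": 0,"x": 0.104,"y": -0.223,"z": 0,"hand": 0.8},
  {"wx": 0,"wy": 0,"wz": 0,"x": 0.104,"y": -0.223,"z": 0,"hand": 0.8},
])

```text
t: 3.2
ee_pos: [536.4, 20.0, 250.3]
eef_rot: [-0.001, 1.0, 0.0, 0.0]
contact_force: [-0.5, 0.7, -0.3]
finger_gap: 0.8
gripper_force: 0.0
```

```bash
python3 - <<'E'
from h import *
from rig import ctrl
d=ctrl.get_image("wrist");cv2.imwrite("pics/w3.png",d["image"][:,:,::-1]);np.savez("w3.npz",**d)
s=ctrl.sense();print(s["t"],s["ee_pos"],s["eef_rot"])
mv([457,19,100],[0,1,0,0]); print(proj(d,[456.6,19,36]),proj(d,[636,-156,90]))
E
```

```text
3.25 [536.2972  20.0134 250.1421] [-0.001   1.      0.0001  0.0001]
t 3.25 shift m [ 0.0793 -0.0009  0.1501] turn deg [0.0064 0.0113 0.1105]
[272.7096  91.329 ] [ 86.2533 289.2957]
```

View pics/w3.png

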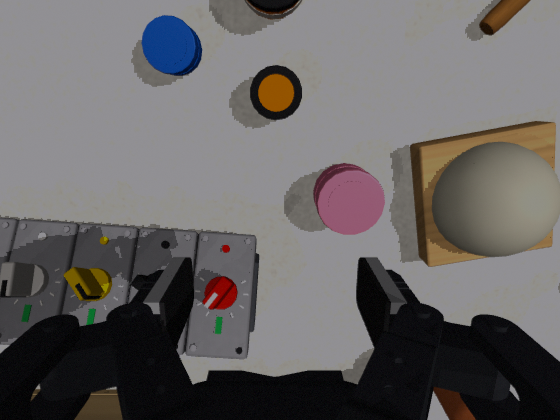

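The small orange jar has its lid at (276,92), the blue jar is at (170,45), pink at (350,200), the larger black-lidded one is cut off at the top (273,5), and the yellow knob is at (90,283) with its pointer end lower left. Choice confirmed.

```bash
python3 - <<'E'
from h import *
from rig import ctrl
d=np.load("w3.npz")
p=ray(d,276,92.3,36);print(p,ray(d,250,92.3,36)-ray(d,302,92.3,36)); mv([(p[0]+456.6)/2,20,60],[0,1,0,0])
print(ctrl.sense()["joints"])
E
```

```text
[457.47    22.1195  36.    ] [  0.1159 -49.2869   0.    ]
t 3.25 shift m [0.0793 0.0001 0.1901] turn deg [0.0064 0.0113 0.1105]
[ 0.0372  0.2729 -0.0708  1.2269  0.0001  0.0353]
```

>>> step_arm([
  {"wx": 0,"wy": 0,"wz": 0,"x": 0.026,"y": 0,"z": 0.04,"hand": 0.8},
  {"wx": 0,"wy": 0,"wz": 0,"x": 0.052,"y": 0,"z": 0.08,"hand": 0.8},
  {"wx": 0,"wy": 0,"wz": 0,"x": 0.079,"y": 0.001,"z": 0.12,"hand": 0.8},
  {"wx": 0,"wy": 0,"wz": 0,"x": 0.079,"y": 0.001,"z": 0.15,"hand": 0.8},
  {"wx": 0,"wy": 0,"wz": 0,"x": 0.079,"y": 0.001,"z": 0.175,"hand": 0.8},
  {"wx": 0,"wy": 0,"wz": 0,"x": 0.079,"y": 0.001,"z": 0.195,"hand": 0.8},
  {"wx": 0,"wy": 0,"wz": 0,"x": 0.079,"y": 0.001,"z": 0.215,"hand": 0.8},
  {"wx": 0,"wy": 0,"wz": 0,"x": 0.079,"y": 0.001,"z": 0.23,"hand": 0.8},
  {"wx": 0,"wy": 0,"wz": 0,"x": 0.079,"y": 0.001,"z": 0.244,"hand": 0.8},
  {"wx": 0,"wy": 0,"wz": 0,"x": 0.079,"y": 0.001,"z": 0.244,"hand": 0.8},
])

```text
t: 4.25
ee_pos: [455.5, 20.7, 4.6]
eef_rot: [-0.001, 1.0, -0.0, -0.002]
contact_force: [0.1, 0.1, 0.1]
finger_gap: 0.799
gripper_force: 0.0
```

>>> step_arm([
  {"wx": 0,"wy": 0,"wz": 0,"x": 0,"y": 0,"z": 0,"hand": 0.7},
  {"wx": 0,"wy": 0,"wz": 0,"x": 0,"y": 0,"z": 0,"hand": 0.65},
  {"wx": 0,"wy": 0,"wz": 0,"x": 0,"y": 0,"z": 0,"hand": 0.6},
  {"wx": 0,"wy": 0,"wz": 0,"x": 0,"y": 0,"z": 0,"hand": 0.57},
  {"wx": 0,"wy": 0,"wz": 0,"x": 0,"y": 0,"z": 0,"hand": 0.55},
  {"wx": 0,"wy": 0,"wz": 0,"x": 0,"y": 0,"z": 0,"hand": 0.55},
  {"wx": 0,"wy": 0,"wz": 0,"x": 0,"y": 0,"z": 0,"hand": 0.55},
  {"wx": 0,"wy": 0,"wz": 0,"x": 0,"y": 0,"z": 0,"hand": 0.8},
  {"wx": 0,"wy": 0,"wz": 0,"x": 0,"y": 0,"z": 0,"hand": 0.8},
  {"wx": 0,"wy": 0,"wz": 0,"x": 0,"y": 0,"z": 0,"hand": 0.8},
])

```text
t: 5.25
ee_pos: [456.5, 19.9, 6.3]
eef_rot: [-0.0, 1.0, -0.0, -0.0]
contact_force: [-0.0, 0.3, 0.7]
finger_gap: 0.801
gripper_force: 0.0
```

>>> step_arm([
  {"wx": 0,"wy": 0,"wz": 8,"x": 0,"y": 0,"z": 0,"hand": 0.8},
  {"wx": 0,"wy": 0,"wz": 16,"x": 0,"y": 0,"z": 0,"hand": 0.8},
  {"wx": 0,"wy": 0,"wz": 24,"x": 0,"y": 0,"z": 0,"hand": 0.8},
  {"wx": 0,"wy": 0,"wz": 32,"x": 0,"y": 0,"z": 0,"hand": 0.8},
  {"wx": 0,"wy": 0,"wz": 40,"x": 0,"y": 0,"z": 0,"hand": 0.8},
  {"wx": 0,"wy": 0,"wz": 48,"x": 0,"y": 0,"z": 0,"hand": 0.8},
  {"wx": 0,"wy": 0,"wz": 56,"x": 0,"y": 0,"z": 0,"hand": 0.8},
  {"wx": 0,"wy": 0,"wz": 64,"x": 0,"y": 0,"z": 0,"hand": 0.8},
  {"wx": 0,"wy": 0,"wz": 72,"x": 0,"y": 0,"z": 0,"hand": 0.8},
  {"wx": 0,"wy": 0,"wz": 80,"x": 0,"y": 0,"z": 0,"hand": 0.8},
])

```text
t: 6.25
ee_pos: [456.4, 19.9, 6.1]
eef_rot: [0.645, 0.764, -0.0, -0.0]
contact_force: [-0.2, -0.0, 0.5]
finger_gap: 0.798
gripper_force: 0.0
```

>>> step_arm([
  {"wx": 0,"wy": 0,"wz": 8,"x": 0,"y": 0,"z": 0,"hand": 0.8},
  {"wx": 0,"wy": 0,"wz": 10,"x": 0,"y": 0,"z": 0,"hand": 0.75},
  {"wx": 0,"wy": 0,"wz": 10,"x": 0,"y": 0,"z": 0,"hand": 0.65},
  {"wx": 0,"wy": 0,"wz": 10,"x": 0,"y": 0,"z": 0,"hand": 0.6},
  {"wx": 0,"wy": 0,"wz": 10,"x": 0,"y": 0,"z": 0,"hand": 0.57},
  {"wx": 0,"wy": 0,"wz": 10,"x": 0,"y": 0,"z": 0,"hand": 0.54},
  {"wx": 0,"wy": 0,"wz": 10,"x": 0,"y": 0,"z": 0,"hand": 0.5},
  {"wx": 0,"wy": 0,"wz": 10,"x": 0,"y": 0,"z": 0,"hand": 0.5},
  {"wx": 0,"wy": 0,"wz": 10,"x": 0,"y": 0,"z": 0,"hand": 0.5},
  {"wx": 0,"wy": 0,"wz": 10,"x": 0,"y": 0,"z": 0,"hand": 0.5},
])

```text
t: 7.25
ee_pos: [456.7, 20.0, 6.7]
eef_rot: [0.707, 0.707, 0.0, 0.0]
contact_force: [-0.2, -0.6, 5.7]
finger_gap: 0.569
gripper_force: 61.3
```

```bash
python3 - <<'E'
from h import *
from rig import ctrl
d=ctrl.get_image("wrist");cv2.imwrite("pics/w4.png",d["image"][:,:,::-1]);np.savez("w4.npz",**d)
s=ctrl.sense();print(s)
print(proj(d,[s["ee_pos"][0],s["ee_pos"][1],36]))
E
```

```text
{'t': 7.3, 'joints': array([ 0.0438,  0.3709, -0.6562,  0.5432, -0.0001,  1.6139]), 'dq': array([-0.0006,  0.    ,  0.0004, -0.0023,  0.001 , -0.0003]), 'tau': array([  0.0437, -35.9593,  16.1746,  -0.438 ,   0.0536,   0.0461]), 'ee_pos': array([456.7675,  19.9565,   6.6643]), 'eef_rot': array([0.7069, 0.7073, 0.0001, 0.0002]), 'contact_force': array([-0.5621, -0.2326,  5.0519]), 'ft_torque': array([-0.0269,  0.2579,  0.0518]), 'gripper_force': 61.315637826919556, 'finger_gap': 0.57062319445201}
[274.3594 309.3231]
```

View pics/w4.png

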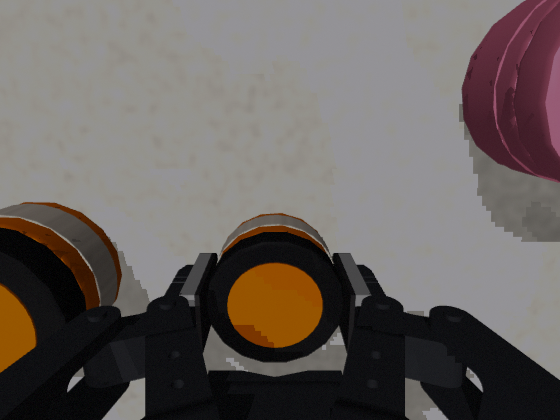

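The jar is gripped and centred, with the orange disc at (275,305). The hand's own point projects to (274,309), which gives the wrist camera's bias. Next I lift the jar and carry it to the dome.

>>> step_arm([
  {"wx": 0,"wy": 0,"wz": 0,"x": 0,"y": 0,"z": -0.02,"hand": 0.5},
  {"wx": 0,"wy": 0,"wz": 0,"x": 0,"y": 0,"z": -0.05,"hand": 0.5},
  {"wx": 0,"wy": 0,"wz": 0,"x": 0,"y": 0,"z": -0.09,"hand": 0.5},
  {"wx": 0,"wy": 0,"wz": 0,"x": 0.01,"y": 0.005,"z": -0.125,"hand": 0.5},
  {"wx": 0,"wy": 0,"wz": 0,"x": 0.035,"y": 0.017,"z": -0.143,"hand": 0.5},
  {"wx": 0,"wy": 0,"wz": 0,"x": 0.07,"y": 0.035,"z": -0.143,"hand": 0.5},
  {"wx": 0,"wy": 0,"wz": 0,"x": 0.11,"y": 0.054,"z": -0.143,"hand": 0.5},
  {"wx": 0,"wy": 0,"wz": 0,"x": 0.15,"y": 0.073,"z": -0.143,"hand": 0.5},
  {"wx": 0,"wy": 0,"wz": 0,"x": 0.19,"y": 0.092,"z": -0.143,"hand": 0.5},
  {"wx": 0,"wy": 0,"wz": 0,"x": 0.2247,"y": 0.1077,"z": -0.143,"hand": 0.5},
])

```text
t: 8.3
ee_pos: [564.7, 246.8, 148.6]
eef_rot: [0.707, 0.708, -0.0, -0.0]
contact_force: [0.2, -0.6, -0.5]
finger_gap: 0.572
gripper_force: 62.1
```

>>> step_arm([
  {"wx": 0,"wy": 0,"wz": 0,"x": 0,"y": 0,"z": 0,"hand": 0.5},
  {"wx": 0,"wy": 0,"wz": 0,"x": 0,"y": 0,"z": 0,"hand": 0.5},
  {"wx": 0,"wy": 0,"wz": 0,"x": 0,"y": 0,"z": 0.01,"hand": 0.5},
  {"wx": 0,"wy": 0,"wz": 0,"x": 0,"y": 0,"z": 0.02,"hand": 0.5},
  {"wx": 0,"wy": 0,"wz": 0,"x": 0,"y": 0,"z": 0.03,"hand": 0.5},
  {"wx": 0,"wy": 0,"wz": 0,"x": 0,"y": 0,"z": 0.038,"hand": 0.5},
  {"wx": 0,"wy": 0,"wz": 0,"x": 0,"y": 0,"z": 0.044,"hand": 0.5},
  {"wx": 0,"wy": 0,"wz": 0,"x": 0,"y": 0,"z": 0.046,"hand": 0.5},
  {"wx": 0,"wy": 0,"wz": 0,"x": 0,"y": 0,"z": 0.046,"hand": 0.5},
  {"wx": 0,"wy": 0,"wz": 0,"x": 0,"y": 0,"z": 0.046,"hand": 0.5},
])

```text
t: 9.3
ee_pos: [564.5, 244.9, 103.6]
eef_rot: [0.707, 0.707, 0.0, 0.0]
contact_force: [-0.8, -0.1, -1.3]
finger_gap: 0.565
gripper_force: 62.1
```

```bash
python3 - <<'E'
from h import *
from rig import ctrl
d=ctrl.get_image("wrist");np.savez("w5.npz",**d)
cv2.imwrite("pics/w5.png",d["image"][:,:,::-1])
s=ctrl.sense();print(s["t"],s["ee_pos"],s["eef_rot"],s["contact_force"],s["gripper_force"])
mv([564.5,244.7,96.6],[.7071,.7071,0,0])
E
```

```text
9.35 [564.6194 244.9505 103.7774] [0.707  0.7072 0.0005 0.0002] [-0.0585 -0.5459 -0.7347] 62.138882875442505
t 9.35 shift m [-0.0003 -0.0001  0.0072] turn deg [ 0.052  -0.0231  0.0218]
```

View pics/w5.png

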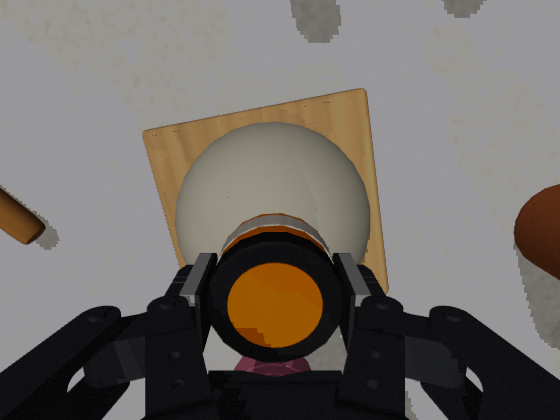

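The dome silhouette spans about 175..370 in columns with its top at row 122, and the jar lid centre is at (275,305). I fit the dome from this near view as a last check.

```bash
python3 - <<'E'
from h import *
from scipy.optimize import least_squares
d=np.load("w5.npz");im=d["image"];V=d["view"];K=d["intrinsics"]
c=np.array([273,220]);pts=[]
for a in np.radians(np.arange(182,358,3)):
    rr=np.arange(85,112,.25); x=(c[0]+rr*np.cos(a)).astype(np.float32);y=(c[1]+rr*np.sin(a)).astype(np.float32)
    S=cv2.remap(im.astype(np.float32),x[None],y[None],cv2.INTER_LINEAR)[0]; bl=S[:,2]/S.sum(1)
    k=np.argmin(np.gradient(bl)); pts.append((x[k],y[k]))
pts=np.array(pts)
r=np.linalg.solve(K,np.c_[pts,np.ones(len(pts))].T).T; r/=np.linalg.norm(r,axis=1)[:,None]
f=lambda p:np.linalg.norm(np.cross(r,(V@[p[0],p[1],30,1])[:3]),axis=1)-60
s=least_squares(f,[561,241],loss="soft_l1");print(s.x,np.abs(s.fun).mean(),pts[[0,len(pts)//2,-1]])
print("lid proj",proj(d,[564.6,244.95,103.8+29.4]))
C=-V[:3,:3].T@V[:3,3]; print("lid pos by wrist",ray(d,275,305,133.2))
E
```

```text
[563.3128 244.8422] 0.22135450602338186 [[174.56   216.5624]
 [271.2853 121.765 ]
 [369.2649 213.2685]]
lid proj [274.5791 309.4293]
lid pos by wrist [564.7476 246.7334 133.2   ]
```

>>> step_arm([
  {"wx": 0,"wy": 0,"wz": 0,"x": -0.0012,"y": -0.001,"z": 0.001,"hand": 0.5},
  {"wx": 0,"wy": 0,"wz": 0,"x": -0.0012,"y": -0.001,"z": 0.003,"hand": 0.5},
  {"wx": 0,"wy": 0,"wz": 0,"x": -0.0012,"y": -0.001,"z": 0.004,"hand": 0.5},
  {"wx": 0,"wy": 0,"wz": 0,"x": -0.0012,"y": -0.001,"z": 0.005,"hand": 0.5},
  {"wx": 0,"wy": 0,"wz": 0,"x": -0.0012,"y": -0.001,"z": 0.006,"hand": 0.5},
  {"wx": 0,"wy": 0,"wz": 0,"x": -0.0012,"y": -0.001,"z": 0.0065,"hand": 0.5},
  {"wx": 0,"wy": 0,"wz": 0,"x": -0.0012,"y": -0.001,"z": 0.007,"hand": 0.5},
  {"wx": 0,"wy": 0,"wz": 0,"x": -0.0012,"y": -0.001,"z": 0.007,"hand": 0.5},
  {"wx": 0,"wy": 0,"wz": 0,"x": -0.0012,"y": -0.001,"z": 0.007,"hand": 0.5},
  {"wx": 0,"wy": 0,"wz": 0,"x": -0.0012,"y": -0.001,"z": 0.007,"hand": 0.5},
])

```text
t: 10.35
ee_pos: [563.2, 243.5, 96.6]
eef_rot: [0.707, 0.707, 0.0, 0.0]
contact_force: [-0.9, -0.0, 2.7]
finger_gap: 0.566
gripper_force: 62.2
```

>>> step_arm([
  {"wx": 0,"wy": 0,"wz": 0,"x": 0,"y": 0,"z": 0,"hand": 0.56},
  {"wx": 0,"wy": 0,"wz": 0,"x": 0,"y": 0,"z": 0,"hand": 0.57},
  {"wx": 0,"wy": 0,"wz": 0,"x": 0,"y": 0,"z": 0,"hand": 0.58},
  {"wx": 0,"wy": 0,"wz": 0,"x": 0,"y": 0,"z": 0,"hand": 0.6},
  {"wx": 0,"wy": 0,"wz": 0,"x": 0,"y": 0,"z": 0,"hand": 0.62},
  {"wx": 0,"wy": 0,"wz": 0,"x": 0,"y": 0,"z": 0,"hand": 0.64},
  {"wx": 0,"wy": 0,"wz": 0,"x": 0,"y": 0,"z": 0,"hand": 0.67},
  {"wx": 0,"wy": 0,"wz": 0,"x": 0,"y": 0,"z": 0,"hand": 0.7},
  {"wx": 0,"wy": 0,"wz": 0,"x": 0,"y": 0,"z": 0,"hand": 0.74},
  {"wx": 0,"wy": 0,"wz": 0,"x": 0,"y": 0,"z": 0,"hand": 0.78},
])

```text
t: 11.35
ee_pos: [563.2, 243.5, 96.3]
eef_rot: [0.707, 0.707, -0.0, -0.0]
contact_force: [1.1, 0.6, -0.4]
finger_gap: 0.778
gripper_force: 0.0
```

```bash
python3 - <<'E'
from h import *
from rig import ctrl
d=ctrl.get_image("wrist");np.savez("w6.npz",**d)
t=ctrl.get_image("scene")
a=d["image"][100:400,130:430]; b=cv2.resize(t["image"][120:220,280:400],(480,400),interpolation=cv2.INTER_CUBIC)
o=np.zeros((400,790,3),np.uint8);o[:300,:300]=a;o[:,310:]=b
cv2.imwrite("pics/p6.png",o[:,:,::-1])
s=ctrl.sense();print(s["t"],s["ee_pos"],s["contact_force"],s["gripper_force"],s["finger_gap"])
E
```

```text
11.45 [563.2151 243.5056  96.3093] [ 0.5114  0.599  -0.1517] 0.0 0.7779447734153248
```

View pics/p6.png

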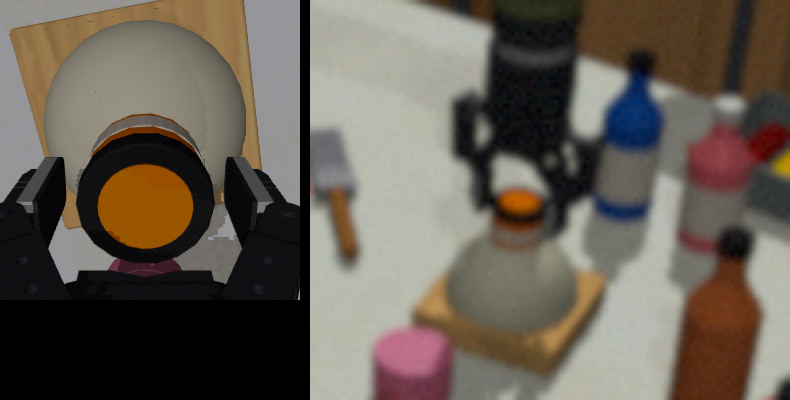

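The jar stands upright on the crown of the dome: lid centre at wrist pixel (275,306), dome centred on column 275. I'll retreat straight up and go over the console.

>>> step_arm([
  {"wx": 0,"wy": 0,"wz": 0,"x": 0,"y": 0,"z": -0.003,"hand": 0.8},
  {"wx": 0,"wy": 0,"wz": 0,"x": 0,"y": 0,"z": -0.01,"hand": 0.8},
  {"wx": 0,"wy": 0,"wz": 0,"x": 0,"y": 0,"z": -0.02,"hand": 0.8},
  {"wx": 0,"wy": 0,"wz": 0,"x": 0,"y": 0,"z": -0.035,"hand": 0.8},
  {"wx": 0,"wy": 0,"wz": 0,"x": 0,"y": 0,"z": -0.055,"hand": 0.8},
  {"wx": 0,"wy": 0,"wz": 0,"x": 0,"y": 0,"z": -0.08,"hand": 0.8},
  {"wx": 0,"wy": 0,"wz": 0,"x": 0,"y": 0,"z": -0.105,"hand": 0.8},
  {"wx": 0,"wy": 0,"wz": 0,"x": 0,"y": 0,"z": -0.13,"hand": 0.8},
  {"wx": 0,"wy": 0,"wz": 0,"x": 0,"y": 0,"z": -0.15,"hand": 0.8},
  {"wx": 0,"wy": 0,"wz": 0,"x": 0,"y": 0,"z": -0.164,"hand": 0.8},
])

```text
t: 12.45
ee_pos: [563.9, 243.8, 263.4]
eef_rot: [0.707, 0.707, 0.002, 0.001]
contact_force: [0.1, 0.8, -0.5]
finger_gap: 0.801
gripper_force: 0.0
```

>>> step_arm([
  {"wx": 0,"wy": 0,"wz": -8,"x": -0.04,"y": 0.005,"z": 0,"hand": 0.7},
  {"wx": 0,"wy": 0,"wz": -16,"x": -0.08,"y": 0.01,"z": 0,"hand": 0.6},
  {"wx": 0,"wy": 0,"wz": -24,"x": -0.12,"y": 0.015,"z": 0,"hand": 0.5},
  {"wx": 0,"wy": 0,"wz": -32,"x": -0.16,"y": 0.02,"z": 0,"hand": 0.4},
  {"wx": 0,"wy": 0,"wz": -40,"x": -0.2,"y": 0.025,"z": 0,"hand": 0.4},
  {"wx": 0,"wy": 0,"wz": -48,"x": -0.24,"y": 0.03,"z": 0,"hand": 0.4},
  {"wx": 0,"wy": 0,"wz": -56,"x": -0.28,"y": 0.035,"z": 0,"hand": 0.4},
  {"wx": 0,"wy": 0,"wz": -64,"x": -0.32,"y": 0.04,"z": 0,"hand": 0.4},
  {"wx": 0,"wy": 0,"wz": -72,"x": -0.36,"y": 0.047,"z": 0,"hand": 0.4},
  {"wx": 0,"wy": 0,"wz": -80,"x": -0.398,"y": 0.054,"z": 0,"hand": 0.4},
])

```text
t: 13.45
ee_pos: [617.4, -156.3, 261.7]
eef_rot: [0.084, 0.996, -0.0, 0.001]
contact_force: [-0.4, -0.1, -0.5]
finger_gap: 0.398
gripper_force: 0.0
```

>>> step_arm([
  {"wx": 0,"wy": 0,"wz": -8,"x": 0,"y": 0,"z": 0,"hand": 0.4},
  {"wx": 0,"wy": 0,"wz": -10,"x": 0,"y": 0,"z": 0,"hand": 0.4},
  {"wx": 0,"wy": 0,"wz": -10,"x": 0,"y": 0,"z": 0,"hand": 0.4},
  {"wx": 0,"wy": 0,"wz": -10,"x": 0,"y": 0,"z": 0,"hand": 0.4},
  {"wx": 0,"wy": 0,"wz": -10,"x": 0,"y": 0,"z": 0,"hand": 0.4},
  {"wx": 0,"wy": 0,"wz": -10,"x": 0,"y": 0,"z": 0,"hand": 0.4},
  {"wx": 0,"wy": 0,"wz": -10,"x": 0,"y": 0,"z": 0,"hand": 0.4},
  {"wx": 0,"wy": 0,"wz": -10,"x": 0,"y": 0,"z": 0,"hand": 0.4},
  {"wx": 0,"wy": 0,"wz": -10,"x": 0,"y": 0,"z": 0,"hand": 0.4},
  {"wx": 0,"wy": 0,"wz": -10,"x": 0,"y": 0,"z": 0,"hand": 0.4},
])

```text
t: 14.45
ee_pos: [617.3, -154.4, 260.3]
eef_rot: [-0.0, 1.0, 0.0, -0.0]
contact_force: [-0.1, -0.3, 0.9]
finger_gap: 0.399
gripper_force: 0.0
```

```bash
python3 - <<'E'
from h import *
from rig import ctrl
d=ctrl.get_image("wrist");np.savez("w7.npz",**d)
s=ctrl.sense();print(s["t"],s["ee_pos"],s["eef_rot"],s["finger_gap"])
im=d["image"]; cv2.imwrite("pics/w7.png",cv2.resize(im[:,:],(800,600),interpolation=cv2.INTER_CUBIC)[:,:,::-1])
# jar still on dome? orange blob near dome top, top camera
t=ctrl.get_image("top"); np.savez("top7.npz",**t)
h=cv2.cvtColor(t["image"],cv2.COLOR_RGB2HSV); m=(h[...,0]<18)&(h[...,1]>120); m[:195]=0;m[240:]=0;m[:,:170]=0;m[:,225:]=0
ys,xs=np.nonzero(m); u,v=xs.mean(),ys.mean(); print("orange",len(xs),u,v, ray(t,u,v,126))
# yellow blob in wrist
h=cv2.cvtColor(im,cv2.COLOR_RGB2HSV); m=((abs(h[...,0].astype(int)-27)<7)&(h[...,1]>130)).astype(np.uint8)
n,l,st,c=cv2.connectedComponentsWithStats(m); print([(list(st[i]),c[i]) for i in range(1,n) if st[i,4]>15])
E
```

```text
14.5 [ 617.323  -154.4142  260.2693] [-0.0001  1.      0.     -0.    ] 0.3953053134267627
orange 137 186.87591240875912 206.86861313868613 [564.4564 242.1874 126.    ]
[([np.int32(271), np.int32(156), np.int32(9), np.int32(9), np.int32(57)], array([275.1228, 159.7018])), ([np.int32(256), np.int32(177), np.int32(34), np.int32(42), np.int32(957)], array([270.93  , 199.3469])), ([np.int32(392), np.int32(390), np.int32(11), np.int32(25), np.int32(87)], array([396.069, 403.069]))]
```

View pics/w7.png

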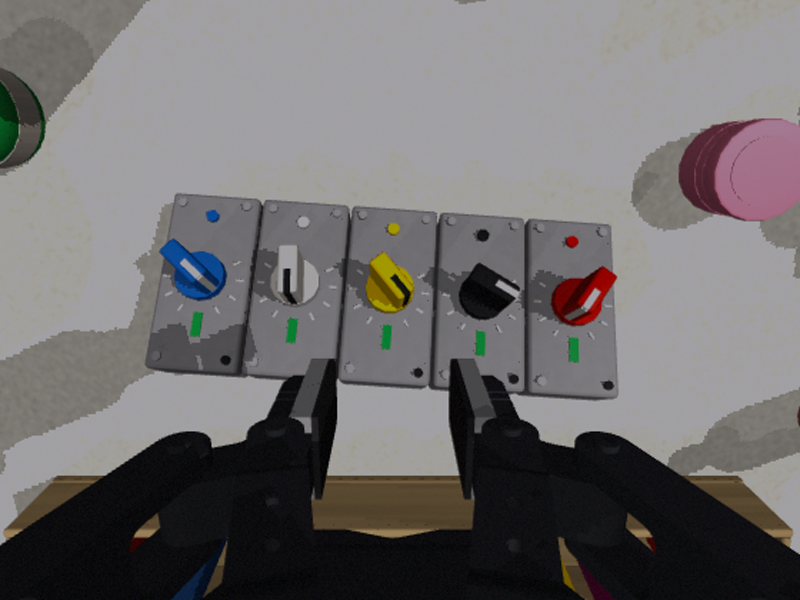

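In the wrist picture (scale 1.43) the order is blue (198,275), white (295,283), yellow (390,283), black (487,290) and red (583,300). The green marks run from (196,324) to (573,350). The yellow pointer line is at the lower right end of the bar, (405,295), so it sits roughly 35–40° anticlockwise of its mark at (387,336). The jar's disc is still at (564,242) by the top camera.

```bash
cat >> h.py <<'E'
def frame(p):  # console x,y,yaw -> knob-face frame matrix (cols x uphill,y left,z out), centre
    c,s=np.cos(p[2]),np.sin(p[2]); Z=np.array([[c,-s,0],[s,c,0],[0,0,1]])
    F=Z@np.array([[np.cos(np.pi/6),0,-.5],[0,1,0],[.5,0,np.cos(np.pi/6)]]); return F,np.array([p[0],p[1],72])
E
python3 - <<'E'
from h import *
from scipy.optimize import least_squares
d=np.load("w7.npz"); k=560/800
pix=np.array([(175,194),(612,225),(147,371),(617,397)])*k
loc=[(-61,-154),(61*-1,154),(61,-154),(61,154)]
def res(p):
    F,o=frame(p); return np.ravel([proj(d,o+F@[a,b,0])-q for (a,b),q in zip(loc,pix)])
s=least_squares(res,[636,-155,0]);print(s.x,np.degrees(s.x[2]),s.fun)
F,o=frame(s.x)
for q in [(196,324),(292,330),(387,336),(480,343),(573,350)]:
    V=d["view"];r=V[:3,:3].T@np.linalg.solve(d["intrinsics"],[q[0]*k,q[1]*k,1]);C=-V[:3,:3].T@V[:3,3]
    t=(F[:,2]@(o-C))/(F[:,2]@r); print("mark local",F.T@(C+r*t-o))
print("face centre px",proj(d,o)/k,"top axis px",proj(d,o+41*F[:,2])/k)
for a in (-30,-35,-40,-45):
    A=np.radians(a); # clockwise from front = negative about z out
    ux=np.array([np.cos(A),-np.sin(A),0]);uy=np.array([np.sin(A),np.cos(A),0])
    print(a,[np.round(proj(d,o+F@(ux*i*15+uy*j*6+[0,0,41])),1).tolist() for i,j in ((1,1),(1,-1),(-1,-1),(-1,1))])
im=d["image"].astype(int)[174:222,252:294]
h=cv2.cvtColor(d["image"],cv2.COLOR_RGB2HSV)[174:222,252:294]
for r in range(48): print(174+r,"".join((chr(48+v//26) if s_>100 else ('#' if v<60 else '.')) for _,s_,v in h[r]))
E
```

```text
[ 642.3823 -155.0571   -0.0653] -3.7416952036620557 [-0.9246  0.1743  0.5602 -1.     -2.8039 -0.0702  3.2021  1.951 ]
mark local [  28.793  -125.2058   -0.    ]
mark local [ 28.8144 -62.6021   0.    ]
mark local [28.8771 -0.2214  0.    ]
mark local [29.6871 61.2697  0.    ]
mark local [ 30.5017 123.106    0.    ]
face centre px [389.8991 293.4719] top axis px [391.8891 276.9263]
-30 [[288.7, 206.2], [276.0, 212.4], [260.2, 181.6], [272.7, 175.8]]
-35 [[289.7, 205.0], [277.6, 212.2], [259.1, 182.9], [271.1, 176.0]]
-40 [[290.6, 203.6], [279.3, 211.8], [258.2, 184.2], [269.5, 176.3]]
-45 [[291.4, 202.2], [280.9, 211.4], [257.3, 185.5], [267.9, 176.7]]
174 ..........................................
175 ..........................................
176 ..........................................
177 ..............4566........................
178 .............566666.......................
179 ...........456666665......................
180 ..........45666666665.....................
181 .........5566666666664....................
182 .......4566666666666664...................
183 .......56666666
[... 1113 characters left out ...]
.....455555555555543333334666662##145.....
208 .....455555555555543333333466541##144.....
209 .....346555555555554333333344430##35......
210 ......355566655555554333333344200044......
211 .......356666655555554333333441#023.......
212 .......346666666555555433333441003........
213 ........3466666665556643333343012.........
214 .........345666666666654333343144.........
215 ..........3345666666666653345544..........
216 ...........3334566666666654534............
217 .............333455555555544..............
218 ...............33333333344................
219 ..........................................
220 ..........................................
221 ..........................................
```

```bash
python3 - <<'E'
from h import *
t=np.load("top0.npz")
p=[642.4,-155.5,np.radians(-4.0)];F,o=frame(p);print("top px",proj(t,o+41*F[:,2]),"expect ~346,182.8")
def pose(a,h):
    A=np.radians(a);ux=F@[np.cos(A),-np.sin(A),0];z=-F[:,2];x=-ux;y=np.cross(z,x)
    return o+F[:,2]*h,R.from_matrix(np.c_[x,y,z]).as_quat()
P,q=pose(-41,100);print(P,q);mv(P,q)
P2,_=pose(-41,16.5);print(P2)
E
```

```text
top px [344.9639 183.4597] expect ~346,182.8
[ 592.5218 -152.0122  158.6025] [-0.3065  0.916  -0.099   0.2391]
t 14.55 shift m [0.0248 0.0024 0.1017] turn deg [ 11.6852 -28.1954 -36.1259]
[ 634.1701 -154.9245   86.2894]
```

>>> step_arm([
  {"wx": 2,"wy": -4.7,"wz": -6,"x": 0.004,"y": 0.0004,"z": 0.01,"hand": 0.35},
  {"wx": 4,"wy": -9.4,"wz": -12,"x": 0.008,"y": 0.0008,"z": 0.02,"hand": 0.35},
  {"wx": 6,"wy": -14.1,"wz": -18,"x": 0.012,"y": 0.0012,"z": 0.03,"hand": 0.35},
  {"wx": 8,"wy": -18.8,"wz": -24,"x": 0.016,"y": 0.0016,"z": 0.05,"hand": 0.35},
  {"wx": 10,"wy": -23.5,"wz": -30,"x": 0.02,"y": 0.002,"z": 0.07,"hand": 0.35},
  {"wx": 11.7,"wy": -28.2,"wz": -36.1,"x": 0.0248,"y": 0.0024,"z": 0.09,"hand": 0.35},
  {"wx": 11.7,"wy": -28.2,"wz": -36.1,"x": 0.0248,"y": 0.0024,"z": 0.1017,"hand": 0.35},
  {"wx": 11.7,"wy": -28.2,"wz": -36.1,"x": 0.0248,"y": 0.0024,"z": 0.1017,"hand": 0.35},
  {"wx": 11.7,"wy": -28.2,"wz": -36.1,"x": 0.0248,"y": 0.0024,"z": 0.1017,"hand": 0.35},
  {"wx": 11.7,"wy": -28.2,"wz": -36.1,"x": 0.0248,"y": 0.0024,"z": 0.1017,"hand": 0.35},
])

```text
t: 15.55
ee_pos: [595.3, -152.7, 161.2]
eef_rot: [-0.306, 0.915, -0.1, 0.241]
contact_force: [0.3, -0.4, -0.4]
finger_gap: 0.349
gripper_force: 0.0
```

```bash
cat >> h.py <<'E'
F,o=frame([642.4,-155.5,np.radians(-4.0)])
def pose(a,h):
    A=np.radians(a);ux=F@[np.cos(A),-np.sin(A),0];z=-F[:,2];x=-ux;y=np.cross(z,x)
    return o+F[:,2]*h,R.from_matrix(np.c_[x,y,z]).as_quat()
E
python3 - <<'E'
from h import *
from rig import ctrl
s=ctrl.sense();print(s["ee_pos"],s["eef_rot"],s["joints"])
mv(*pose(-41,16.5))
d=ctrl.get_image("wrist");np.savez("w8.npz",**d)
print("exp bar corners",[np.round(proj(d,o+F@(np.array([i*15*np.cos(.7156)-j*6*np.sin(.7156),i*15*np.sin(.7156)+j*6*np.cos(.7156),41])))).tolist() for i,j in ((1,1),(1,-1),(-1,-1),(-1,1))])
h=cv2.cvtColor(d["image"],cv2.COLOR_RGB2HSV)
for r in range(180,420,4): print(r,"".join((('Y' if v>150 else 'y') if (s_>100 and 18<hh<36) else ('#' if v<50 else '.')) for hh,s_,v in h[r,200:350:2]))
E
```

```text
[ 595.251  -152.7179  161.2017] [-0.3064  0.9154 -0.1005  0.241 ] [-0.3142  0.1515 -0.6524  0.2515  0.1212 -0.9282]
t 15.55 shift m [0.0027 0.0031 0.0843] turn deg [-0.2226  0.1605  0.0274]
exp bar corners [[288.0, 244.0], [268.0, 244.0], [268.0, 196.0], [289.0, 196.0]]
180 ...................#................yyyyyyyyy..............................
184 .................................yyYyyyyyyyyyYyy...........................
188 ...............#...............yYYYyyyyyyyyyyYYYY..........................
192 .............#................YYYYYyyyyyyyyyyYYYYYy........................
196 .............................YYYYYYYYYYYYYYYYYYYYYYy.......................
200 ............................yYYYYYYYYYYYYYYYYYYYYYYY.......................
204 ........#....................YYYYYYyYYYYYYYYYYYYYYYY.......................
208 ......#......................YYYYYYyYYYYYYYYYYYYYYYY.......................
212 .............................YYYYYYyYYYYYYYYYYYYYYY........................
216 ...............................YYYYyYYYYYYYYYYYYYY.........................
220 .........................
[... 3270 characters left out ...]
############################################################
388 ###########################################################################
392 ###########################################################################
396 ###########################################################################
400 ###########################################################################
404 ###########################################################################
408 ###########################################################################
412 ###########################################################################
416 ###########################################################################
```

The bar stands exactly along the tool axis (dark line at columns 278–283 throughout), about 1.4 mm to the tool's +y. Descend along the knob axis with that correction.

>>> step_arm([
  {"wx": 0,"wy": 0,"wz": 0,"x": 0,"y": 0.0014,"z": 0.01,"hand": 0.35},
  {"wx": 0,"wy": 0,"wz": 0,"x": 0,"y": 0.0014,"z": 0.02,"hand": 0.35},
  {"wx": 0,"wy": 0,"wz": 0,"x": 0,"y": 0.0014,"z": 0.03,"hand": 0.35},
  {"wx": 0,"wy": 0,"wz": 0,"x": 0,"y": 0.0014,"z": 0.04,"hand": 0.35},
  {"wx": 0,"wy": 0,"wz": 0,"x": 0,"y": 0.0014,"z": 0.05,"hand": 0.35},
  {"wx": 0,"wy": 0,"wz": 0,"x": 0,"y": 0.0014,"z": 0.06,"hand": 0.35},
  {"wx": 0,"wy": 0,"wz": 0,"x": 0,"y": 0.0014,"z": 0.068,"hand": 0.35},
  {"wx": 0,"wy": 0,"wz": 0,"x": 0,"y": 0.0014,"z": 0.075,"hand": 0.35},
  {"wx": 0,"wy": 0,"wz": 0,"x": 0,"y": 0.0014,"z": 0.079,"hand": 0.35},
  {"wx": 0,"wy": 0,"wz": 0,"x": 0,"y": 0.0014,"z": 0.083,"hand": 0.35},
])

```text
t: 16.6
ee_pos: [633.4, -153.9, 86.0]
eef_rot: [-0.306, 0.916, -0.099, 0.239]
contact_force: [0.5, -0.1, 0.1]
finger_gap: 0.351
gripper_force: 0.0
```

```bash
python3 - <<'E'
from h import *
from rig import ctrl
d=ctrl.get_image("wrist");np.savez("w9.npz",**d)
s=ctrl.sense();print(s["t"],s["ee_pos"],s["contact_force"]);mv(*pose(-41,16.5))
P,q=s["ee_pos"],R.from_quat(s["eef_rot"])
for h_ in (0,-24.5): print("tool axis px",proj(d,P+q.apply([0,0,h_])))
h=cv2.cvtColor(d["image"],cv2.COLOR_RGB2HSV)
for r in range(200,375,7): print(r,"".join((('Y' if v>150 else 'y') if (s_>100 and 18<hh<36) else ('#' if v<50 else '.')) for hh,s_,v in h[r,190:370:2]))
E
```

```text
16.65 [ 633.4181 -153.8586   85.6442] [ 0.3703  0.1267 -0.3317]
t 16.65 shift m [-0.0001 -0.0014 -0.0001] turn deg [-0.0055 -0.0123 -0.0181]
tool axis px [272.9858 268.6803]
tool axis px [272.6876 298.2738]
200 ...................#......................................................................
207 ................#.........................................................................
214 .............##...........................................................................
221 ..........##..............................................................................
228 ...............................yyyyyyyyyYYYyyyyyyyy.......................................
235 ...........................yyyyYYYyyyyyyyyyyyyyyYYYYyyy...................................
242 ..........................yYYYYYYYyyyyyyyyyyyyyyyYYYYYYYy.................................
249 ........................yYYYYYYYYyyyyyyyyyyyyyyyyYYYYYYYYyy...............................
256 ......................###yYYYYYYYyyyyyyyyyyyyyyyyYYYYYYYYYy.####..........................
263 ..........#####......####yYYYYYYyy
[... 781 characters left out ...]
.......############################
326 ##################..###...........YYYYY#####YYYYY..............###########################
333 ##################..##.........................................###########################
340 ##################...#..........................................##########################
347 #################....######.........................................######################
354 #################......###...........................................#####################
361 #################....................................................#####################
368 #################...y................................................#####################
```

Centred: the bar spans columns 258–287 and the tool axis is at 272.7. Close on it.

>>> step_arm([
  {"wx": 0,"wy": 0,"wz": 0,"x": 0,"y": 0,"z": 0,"hand": 0.3},
  {"wx": 0,"wy": 0,"wz": 0,"x": 0,"y": 0,"z": 0,"hand": 0.25},
  {"wx": 0,"wy": 0,"wz": 0,"x": 0,"y": 0,"z": 0,"hand": 0.2},
  {"wx": 0,"wy": 0,"wz": 0,"x": 0,"y": 0,"z": 0,"hand": 0.17},
  {"wx": 0,"wy": 0,"wz": 0,"x": 0,"y": 0,"z": 0,"hand": 0.15},
  {"wx": 0,"wy": 0,"wz": 0,"x": 0,"y": 0,"z": 0,"hand": 0.13},
  {"wx": 0,"wy": 0,"wz": 0,"x": 0,"y": 0,"z": 0,"hand": 0.11},
  {"wx": 0,"wy": 0,"wz": 0,"x": 0,"y": 0,"z": 0,"hand": 0.1},
  {"wx": 0,"wy": 0,"wz": 0,"x": 0,"y": 0,"z": 0,"hand": 0.1},
  {"wx": 0,"wy": 0,"wz": 0,"x": 0,"y": 0,"z": 0,"hand": 0.1},
])

```text
t: 17.65
ee_pos: [633.9, -154.6, 87.2]
eef_rot: [-0.306, 0.916, -0.1, 0.24]
contact_force: [-1.4, -1.7, 5.1]
finger_gap: 0.128
gripper_force: 58.5
```

```bash
python3 - <<'E'
from h import *
from rig import ctrl
s=ctrl.sense();print(s["t"],s["ee_pos"],s["contact_force"],s["ft_torque"],s["gripper_force"],s["finger_gap"],s["joints"]);mv(*pose(0,16.5))
print("force in tool",R.from_quat(s["eef_rot"]).inv().apply(s["contact_force"]))
E
```

```text
17.65 [ 633.8767 -154.5541   87.2436] [-1.3556 -1.6755  5.0895] [-0.3753  0.3182 -0.2314] 58.54632496833801 0.12835193352182975 [-0.293   0.3087 -0.6799  0.067   0.1097 -0.9089]
t 17.65 shift m [ 0.0004 -0.0001  0.001 ] turn deg [-0.1286  0.0802 40.9751]
force in tool [ 0.0419 -2.3132 -5.0195]
```

>>> step_arm([
  {"wx": 0,"wy": 0,"wz": 5,"x": 0,"y": 0,"z": 0,"hand": 0.1},
  {"wx": 0,"wy": 0,"wz": 10,"x": 0,"y": 0,"z": 0,"hand": 0.1},
  {"wx": 0,"wy": 0,"wz": 15,"x": 0,"y": 0,"z": 0,"hand": 0.1},
  {"wx": 0,"wy": 0,"wz": 20,"x": 0,"y": 0,"z": 0,"hand": 0.1},
  {"wx": 0,"wy": 0,"wz": 25,"x": 0,"y": 0,"z": 0,"hand": 0.1},
  {"wx": 0,"wy": 0,"wz": 30,"x": 0,"y": 0,"z": 0,"hand": 0.1},
  {"wx": 0,"wy": 0,"wz": 35,"x": 0,"y": 0,"z": 0,"hand": 0.1},
  {"wx": 0,"wy": 0,"wz": 39,"x": 0,"y": 0,"z": 0,"hand": 0.1},
  {"wx": 0,"wy": 0,"wz": 41,"x": 0,"y": 0,"z": 0,"hand": 0.1},
  {"wx": 0,"wy": 0,"wz": 41,"x": 0,"y": 0,"z": 0,"hand": 0.1},
])

```text
t: 18.65
ee_pos: [634.3, -156.1, 87.6]
eef_rot: [0.035, 0.965, -0.011, 0.26]
contact_force: [-0.9, -5.9, 4.4]
finger_gap: 0.127
gripper_force: 58.4
```

```bash
python3 - <<'E'
from h import *
from rig import ctrl
s=ctrl.sense();print(s["t"],s["ee_pos"],s["contact_force"],s["ft_torque"],s["gripper_force"],s["finger_gap"]);mv(*pose(0,16.5))
d=ctrl.get_image("wrist");np.savez("w10.npz",**d);im=d["image"]
# bar dark line and green mark on/near it; face-frame positions
h=cv2.cvtColor(im,cv2.COLOR_RGB2HSV)
g=((abs(h[...,0].astype(int)-65)<15)&(h[...,1]>120)&(h[...,2]>50)).astype(np.uint8)
n,l,st,c=cv2.connectedComponentsWithStats(g)
V=d["view"];C=-V[:3,:3].T@V[:3,3]
def face(u,v,hh):
    r=V[:3,:3].T@np.linalg.solve(d["intrinsics"],[u,v,1]);p=o+F[:,2]*hh
    return F.T@(C+r*((F[:,2]@(p-C))/(F[:,2]@r))-o)
for i in range(1,n):
    if st[i,4]>20: print("green",st[i],c[i],face(*c[i],0))
for hh in (41,0): print("axis px",proj(d,o+F[:,2]*hh))
for r in range(200,400,6): print(r,"".join((('Y' if v>150 else 'y') if (s_>100 and 18<a<36) else ('g' if (s_>100 and 45<a<85) else('#' if v<50 else '.'))) for a,s_,v in h[r,200:350:2]))
E
```

```text
18.65 [ 634.3014 -156.0714   87.5718] [-0.8961 -5.9418  4.3938] [-0.8938  0.1913 -0.5853] 58.41007590293884 0.12720721611263805
t 18.65 shift m [0.0008 0.0011 0.001 ] turn deg [-0.2708  0.1636 -0.088 ]
green [ 19 293  18  28 364] [ 27.7637 306.3956] [  29.6014 -125.2519   -0.    ]
green [145 293  12  16 127] [150.5354 300.1811] [ 25.9616 -62.6546   0.    ]
green [393 293  13  16 156] [399.6474 299.5833] [25.4444 62.3118 -0.    ]
green [514 294  18  28 361] [522.4931 307.446 ] [ 29.8193 124.4742  -0.    ]
axis px [274.8723 297.3455]
axis px [275.1628 252.5755]
200 ....#......................................................................
206 ....##.....................................................................
212 ....##.....................................................................
218 ....##.....................................................................
224 ....##.......................yyyyyyyyyyyyyyyyy.............................
230 ....##...................yyyyYYyyyyyyyyyyyyyYYyyyy.........................
236 .....##................yyYYYYYyyyyyyyyyyyyyyyYYYYY
[... 1485 characters left out ...]
############......................##########################
356 ##########################y.........yyy.y.y.y....##########################
362 ##########################...y.............yyyy..##########################
368 ##########################...y..y....y......y....##########################
374 ###############################.y.y.y......y.##############################
380 ###########################################################################
386 ###########################################################################
392 ###########################################################################
398 ###########################################################################
```

>>> step_arm([
  {"wx": 0,"wy": 0,"wz": 41,"x": 0,"y": 0,"z": 0,"hand": 0.12},
  {"wx": 0,"wy": 0,"wz": 0,"x": 0,"y": 0,"z": 0,"hand": 0.1},
  {"wx": 0,"wy": 0,"wz": 0,"x": 0,"y": 0,"z": 0,"hand": 2},
  {"wx": 0,"wy": 0,"wz": 0,"x": 0,"y": 0,"z": 0,"hand": 0.1},
  {"wx": 0,"wy": 0,"wz": 0,"x": 0,"y": 0,"z": 0,"hand": 0.1},
  {"wx": 0,"wy": 0,"wz": 0,"x": 0,"y": 0,"z": 0,"hand": 0.1},
  {"wx": 0,"wy": 0,"wz": 0,"x": 0,"y": 0,"z": 0,"hand": 0.1},
  {"wx": 0,"wy": 0,"wz": 0,"x": 0,"y": 0,"z": 0,"hand": 0.1},
  {"wx": 0,"wy": 0,"wz": 0,"x": 0,"y": 0,"z": 0,"hand": 0.1},
  {"wx": 0,"wy": 0,"wz": 0,"x": 0,"y": 0,"z": 0,"hand": 0.1},
])

```text
out of range
```

That call was a mistake of mine: it held a stray 41° turn and an out-of-range hand value. It was refused whole, so nothing moved. This is the release I meant.

>>> step_arm([
  {"wx": 0,"wy": 0,"wz": 0,"x": 0,"y": 0,"z": 0,"hand": 0.1},
  {"wx": 0,"wy": 0,"wz": 0,"x": 0,"y": 0,"z": 0,"hand": 0.14},
  {"wx": 0,"wy": 0,"wz": 0,"x": 0,"y": 0,"z": 0,"hand": 0.2},
  {"wx": 0,"wy": 0,"wz": 0,"x": 0,"y": 0,"z": 0,"hand": 0.27},
  {"wx": 0,"wy": 0,"wz": 0,"x": 0,"y": 0,"z": 0,"hand": 0.35},
  {"wx": 0,"wy": 0,"wz": 0,"x": 0,"y": 0,"z": 0,"hand": 0.35},
  {"wx": 0,"wy": 0,"wz": 0,"x": 0,"y": 0,"z": 0,"hand": 0.35},
  {"wx": 0,"wy": 0,"wz": 0,"x": 0,"y": 0,"z": -0.01,"hand": 0.35},
  {"wx": 0,"wy": 0,"wz": 0,"x": 0,"y": 0,"z": -0.025,"hand": 0.35},
  {"wx": 0,"wy": 0,"wz": 0,"x": 0,"y": 0,"z": -0.045,"hand": 0.35},
])

```text
t: 19.7
ee_pos: [609.9, -152.0, 125.3]
eef_rot: [0.034, 0.965, -0.009, 0.258]
contact_force: [0.2, -0.7, 0.6]
finger_gap: 0.351
gripper_force: 0.0
```

>>> step_arm([
  {"wx": 0,"wy": 0,"wz": 0,"x": 0,"y": 0,"z": -0.02,"hand": 0.35},
  {"wx": 0,"wy": 0,"wz": 0,"x": 0,"y": 0,"z": -0.045,"hand": 0.35},
  {"wx": 0,"wy": 0,"wz": 0,"x": 0,"y": 0,"z": -0.065,"hand": 0.35},
  {"wx": 0,"wy": 0,"wz": 0,"x": 0,"y": 0,"z": -0.08,"hand": 0.35},
  {"wx": 0,"wy": 0,"wz": 0,"x": 0,"y": 0,"z": -0.08,"hand": 0.35},
  {"wx": 0,"wy": 0,"wz": 0,"x": 0,"y": 0,"z": -0.08,"hand": 0.35},
  {"wx": 0,"wy": 0,"wz": 0,"x": 0,"y": 0,"z": -0.08,"hand": 0.35},
  {"wx": 0,"wy": 0,"wz": 0,"x": 0,"y": 0,"z": -0.08,"hand": 0.35},
  {"wx": 0,"wy": 0,"wz": 0,"x": 0,"y": 0,"z": -0.08,"hand": 0.35},
  {"wx": 0,"wy": 0,"wz": 0,"x": 0,"y": 0,"z": -0.08,"hand": 0.35},
])

```text
t: 20.7
ee_pos: [570.8, -149.4, 193.8]
eef_rot: [0.034, 0.965, -0.009, 0.258]
contact_force: [0.3, 0.2, 0.1]
finger_gap: 0.35
gripper_force: 0.0
```

```bash
python3 - <<'E'
from h import *
from rig import ctrl
d=ctrl.get_image("wrist");s=ctrl.sense();print(s["t"],s["ee_pos"],s["contact_force"])
h=cv2.cvtColor(d["image"],cv2.COLOR_RGB2HSV);V=d["view"];C=-V[:3,:3].T@V[:3,3]
def face(u,v,hh):
    r=V[:3,:3].T@np.linalg.solve(d["intrinsics"],[u,v,1]);p=o+F[:,2]*hh
    return (F.T@(C+r*((F[:,2]@(p-C))/(F[:,2]@r))-o))[:2]
g=((abs(h[...,0].astype(int)-65)<15)&(h[...,1]>120)&(h[...,2]>50)).astype(np.uint8)
n,l,st,c=cv2.connectedComponentsWithStats(g)
for i in range(1,n):
    if st[i,4]>20: print("green",st[i],face(*c[i],0))
u0,v0=proj(d,o+41*F[:,2]).astype(int); print(u0,v0)
m=np.zeros(h.shape[:2],np.uint8); y0,y1,x0,x1=v0-5,v0+35,u0-25,u0+25; m[y0:y1,x0:x1]=h[y0:y1,x0:x1,2]<55
n,l,st,c=cv2.connectedComponentsWithStats(m); i=1+np.argmax(st[1:,4]); ys,xs=np.nonzero(l==i)
print("dark",st[i]); P=np.array([face(a+0.,b+0.,41) for a,b in zip(xs,ys)])
vx,vy,_,_=cv2.fitLine(P.astype(np.float32),cv2.DIST_L2,0,.01,.01).ravel(); print("line angle deg",np.degrees(np.arctan(vy/vx)),P.mean(0))
for r in range(v0-40,v0+70,3): print(r,"".join((('Y' if v>150 else 'y') if (s_>100 and 18<a<36) else ('g' if (s_>100 and 45<a<85) else('#' if v<50 else '.'))) for a,s_,v in h[r,u0-34:u0+34]))
t=ctrl.get_image("top");hh=cv2.cvtColor(t["image"],cv2.COLOR_RGB2HSV); m=(hh[...,0]<18)&(hh[...,1]>120); m[:195]=0;m[240:]=0;m[:,:170]=0;m[:,225:]=0
ys,xs=np.nonzero(m);print("jar",len(xs),ray(t,xs.mean(),ys.mean(),126))
E
```

```text
20.75 [ 570.7808 -149.381   193.9448] [ 0.5679 -0.4617  0.3169]
green [119 219   9  19 132] [  29.1002 -124.838 ]
green [194 220   8  18 119] [ 30.4574 -62.4519]
green [342 220   8  18 125] [29.8444 61.9111]
green [416 220   9  18 129] [ 29.9072 124.1698]
green [269 226   7  12  82] [32.5724 -0.0822]
green [ 298  309   29   63 1244] [142.7252  34.5299]
271 208
dark [269 208   5  19  75]
line angle deg -0.67322826 [ 6.4592 -0.148 ]
168 ....................................................................
171 ....................................................................
174 ...............................yyyyyyy..............................
177 ........................yyyyyyyyyyyyyyyyyYyyyy......................
180 ....................yyyYYYYyyyyyyyyyyyyyyyyYYYYyyy..................
183 ..................yyYYYYYYyyyyyyyyyyyyyyyyyYYYYYYYYy................
186 .................yYYYYYYYYyYYYYYYYYYYYYYYYyYYYYYYYYYYy..............
189 ...............yYYYYYYYYYYyYYYYYYYYYYYYYYYYYYYYYYYYYYYy.............
192 ...............YYYYYYYYYYYyYYYYYYYYYYYYYYYYYYYYYYYYYYYY.............
195 ....
[... 1372 characters left out ...]
......
252 ###.......................................................######....
255 ###........................................................####.....
258 ###.................................................................
261 ###................y......y......y.......y..........................
264 ###...........................yyy.........y.......y.yy...y.yYY..y...
267 ###.......y.y.y.y..y.y........y.y.y....y.y.y.yy...........yy....y..y
270 ###yy.y.....yy..........y.....yy.....y...........y....y..........y..
273 ####..y.y......y....y.yyy.....y.......y.yy..yyyy............yyy.....
276 ####yyy...yy...y.....yy....y.y.yy.....y..yy......y.........y..yy.yy.
jar 139 [564.2499 242.0718 126.    ]
```

The pointer line now runs straight into the green mark (within about 1°). The jar has not moved, and the robot is clear of everything.

```bash
python3 -c "
from rig import ctrl
print(ctrl.close_job())"
```

```text
the job is handed in; nothing more can be done
None
```

The orange jar stands upright on top of the dome, the yellow knob's pointer is within about 1° of the green mark, and the job was handed in at about 21 s; the result of the judging was not shown.

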